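# Start a coarse flange nut on a solder reel post

### The arm

A 7-joint arm with a two-finger parallel gripper is mounted at the origin on the work surface; the furniture and walls round the work are solid. World frame = base frame: x ahead of the robot, y to its left, z up, the work surface at z = 0. Lengths are in mm, angles in rad, forces in N, time in s.
With the tool pointing down it reaches from about 400 to 875 mm from the base axis. Payload 4.4 kg.
Tool frame: the origin (TCP) lies at the centre of the arm's flange, where the gripper is bolted on; the fingertips stand 173 mm ahead of it and the grasp point (between the pads) lies 155 mm ahead of it; z points along the fingers, y is the direction in which the jaws open and shut (so a half turn about z gives the same grasp; the last joint's range is limited). The gripper opens to 85 mm and grips with 20 to 120 N. Pads are 22 mm wide; open, the fingers measure 114 mm over their backs; the gripper's body (76 mm by 85 mm) begins 54 mm behind the grasp point. The pads swing forward as they close: fully open they stand 13 mm farther back than shut.
Start: joints at [-1.187, 0.628, 0.038, 1.517, -0.027, 0.996, -0.02], TCP at [282.595, 585.368, 404.713] pointing down, gripper open.
Joint ranges: [-3.06, 3.06], [-0.37, 2.12], [-1.25, 1.32], [0.18, 2.47], [-1.1, 4.24], [0.23, 1.98], [-2.94, 2.94]. Speed limits (rad/s): [2.57, 2.57, 3.14, 3.14, 3.14, 3.14, 3.14].

### API

Orientations are given as [roll, pitch, yaw] about the fixed x, y, z axes, in that order (R = Rz(yaw) Ry(pitch) Rx(roll)).
In Python, from cell import * gives the robot as it stands. The module is installed in compiled form; this text tells all that it offers.
- The arm moves only by the shell command python3 -m jog 'ROWS'. ROWS is JSON, one flat list of numbers, 5 for each row, row after row: the shift along the tool's x, y, z in mm, then the turn about the tool's z in degrees, then the finger opening in mm, from 0 to 85.4. A call has 1 to 20 rows; each row is the pose to reach, as a shift and turn from the pose commanded when the call began, along the tool's axes at that moment; what a row does not reach only later rows make up. A row lasts 1/12 s, in which the tool goes at most 41.7 mm and 7.16 degrees, less where a joint would pass 70% of its speed; a pose out of reach is approached as far as the arm can. A call with a gripper value outside its range is refused whole. The fingers move at their own pace and stop on an object; the grip force is fixed at half the most. Time passes only in rows, so rows that repeat a pose let the fingers close. It gives the time, the measured TCP pose, the force and the opening at its end, in the units of the state.
- read_state(): the state, without advancing time (a new reading comes with each control period).
- get_image(name): name is "scene" or "top" or "wrist"; returns (picture, depth): 480x640x3 uint8, blue, green, red; 480x640 float32, mm along the optical axis (not along the pixel's ray), 0 where there is no reading.
- camera_params(name): a dict with "K" (3x3 intrinsics, pixels), "T" (4x4, takes a point from camera to world coordinates). Camera axes: x right, y up, looking along -z (the intrinsics and any distortion apply to the point x, -y, -z); pixel columns grow to the right and rows downward; lengths in mm; the calibration is good to about 2 mm. A picture is of the moment at which its call begins: read the wrist's pose just before it. camera_params takes no time and is no camera call; for the wrist camera it gives the pose at the moment of the call.
- finish_job(): hands the job in, once; it reports no verdict.
The state is a dict: "clock": time; "qpos": joint angles; "qd": joint speeds; "tau": joint torques, N m; "eef_pos": TCP position; "tool_rot": TCP orientation; "force": force on the tool from outside, world axes, zero at the start; "torque": the same for the moment, N m; "width": finger opening in mm.
Only numpy, scipy, OpenCV 4.12 (cv2) and the standard library are available. Lean on these libraries where they do the work, as an engineer would, in place of code of your own. Each camera call takes 0.05 s, during which the arm holds its last target.

### The job

Put the retaining nut on the solder reel post: pick up the orange flange nut, set it flange down over the brass stud and, pressing lightly, turn it backwards (anticlockwise from above) until you feel the thread drop in, unless it drops in straight away. Then screw it clockwise until its flange lies flat on the washer, and let go. Never force it, neither pushing nor twisting, and leave the tape roll, the heat sink and the little circuit board where they lie.

Things in the scene. Friction and masses are not known exactly. Their poses are not given: they have to be found in the camera images.
- nut: loose orange flange nut, about 90 g, flange down on the bench: hexagon 40 mm across flats, 27 mm high, flange 54 mm across, 5 mm thick. Origin: centre of its underside; x axis square to one pair of flats, others every 60 degrees. Right-handed inner thread, lead 30 mm a turn. The vise jaws rise to 175 mm some 0.1 m from it towards -x -y: grip it with the hand's long side along that face (x = -y)
- reel_post: fixed post: dark round base 100 mm across, 10 mm high, two grey-white reels 54 mm across, a 52 mm washer with its top 97 mm above the bench, and an upright brass stud. Origin: centre of the underside. The stud cannot turn; the angle of its thread is unknown, unrelated to this frame. A fixed ball vise, 200 mm high, stands between post and nut: carry the nut over it, underside above 0.22 m
- washer_top (a point): centre of the washer's top, on the stud's axis. The nut's underside rests about 15 mm above it while its threads stand on the nibs (see thread_top), 11 to 12 mm on the blunt ends, 4 to 6.5 mm once dropped in, 0 when home. From the drop 0.8 to 1.7 rad clockwise bring it home (2 mm axial play); then it turns stiff. Parts are hard: 0.05 rad or 0.3 mm past contact costs over 10 N
- thread_top (a point): point on the stud's axis, 19 mm above the washer, where its three ridges (27 mm across, core 20 mm) begin in flat blunt ends, each with a small upright stop nib at its clockwise end. A nut standing on the blunt ends jams on the nibs if turned clockwise; anticlockwise it slides and drops in within 1.8 rad. One time in five it drops in at once; going further back then meets a stop
- stud_tip (a point): top of the stud's plain nose, 33 mm above the washer's top, on the axis, 130 mm above the bench. The nose is 10 mm across at the tip and 20 mm across 7 mm lower, so the nut centres itself from up to about 5 mm off; radial play of nut on stud about 1.2 mm
- tape_roll: bystander: black tape roll lying flat, 55 mm across, 19 mm high; origin at the centre of its underside
- heat_sink: bystander: pale finned heat sink, 30 x 40 x 22 mm; origin at the centre of its underside
- board: bystander: small blue circuit board, 42 x 55 x 13 mm; origin at the centre of its underside

How it is judged (in metres and radians):
On the way:
1. the nut is upright over the stud, within 4 mm of its axis, its underside less than 22 mm above the washer (horizontal distance between nut and washer_top below 0.004 m and z of nut in the frame of washer_top below 0.022 m and angle between nut's own z axis and vertical below 0.15 rad), for 0.2 s.
At the end, for the whole second after the job is handed in: the nut is threaded on and home: underside of the flange less than 1.5 mm above the washer, within 4 mm of the stud's axis, tilted under 0.06 rad, at rest (z of nut in the frame of washer_top below 0.0015 m and horizontal distance between nut and washer_top below 0.004 m and angle between nut's own z axis and vertical below 0.06 rad and linear speed of nut below 0.02 m/s); the robot touches nothing.
It fails at once if the nut is forced: over 50 N of contact force between the nut and the reel post with its stud (contact force between nut and reel_post above 50 N).
It fails at once if the tape roll is moved by over 20 mm (distance of tape_roll from where it was at the start of the episode above 0.02 m).
It fails at once if the heat sink is moved by over 20 mm (distance of heat_sink from where it was at the start of the episode above 0.02 m).
It fails at once if the circuit board is moved by over 20 mm (distance of board from where it was at the start of the episode above 0.02 m).
It also fails if it takes over 61 s, if anything falls off the work surface, if the arm or the gripper's body presses on something with over 40 N, if the wrist force passes 120 N, or if a joint passes its speed limit or range.

## Working session

There is one attempt and no reset: what is moved stays moved. The work goes in short steps, Python scripts to look and compute and a shell command to move; the robot and the scene stay as the last step left them, time stands still between calls to the robot, and variables do not carry over. Pictures are saved under pics/ and viewed, and the job is handed in when it is done.

```bash
mkdir -p pics; python3 - <<'E'
from cell import *
import cv2, numpy as np
s=read_state()
for k in s: print(k, np.round(s[k],3))
for n in ["scene","top","wrist"]:
    p=camera_params(n); print(n,np.round(p["K"],1).tolist(),np.round(p["T"],3).tolist(),[k for k in p])
    im,d=get_image(n); cv2.imwrite(f"pics/{n}0.png",im); np.save(f"pics/{n}0.npy",d)
E
```

```text
clock 0.0
qpos [-1.187  0.629  0.038  1.518 -0.027  0.996 -0.02 ]
qd [-0.002 -0.001 -0.001 -0.001  0.     0.     0.002]
tau [ 0.0000e+00 -5.6341e+01  1.2260e+00 -1.9344e+01  1.1000e-02  1.1000e-02
  0.0000e+00]
eef_pos [282.407 585.106 403.77 ]
tool_rot [-3.14  -0.     2.692]
force [-0.158 -0.286 -0.387]
torque [-0.002  0.004 -0.043]
width 85.372
scene [[570.5, 0.0, 314.4], [0.0, 570.5, 245.7], [0.0, 0.0, 1.0]] [[-0.753, 0.424, -0.503, 36.466], [-0.657, -0.508, 0.556, 844.745], [-0.02, 0.75, 0.662, 658.415], [0.0, 0.0, 0.0, 1.0]] ['K', 'T']
top [[461.3, 0.0, 312.7], [0.0, 461.3, 244.5], [0.0, 0.0, 1.0]] [[-0.022, 0.997, -0.076, 393.235], [-1.0, -0.023, -0.01, 380.813], [-0.011, 0.075, 0.997, 944.57], [0.0, 0.0, 0.0, 1.0]] ['K', 'T']
wrist [[425.8, 0.0, 321.3], [0.0, 425.8, 242.4], [0.0, 0.0, 1.0]] [[0.435, -0.857, -0.277, 210.938], [0.9, 0.413, 0.135, 620.102], [-0.002, -0.308, 0.951, 373.573], [0.0, 0.0, 0.0, 1.0]] ['K', 'T']
```

View pics/scene0.png

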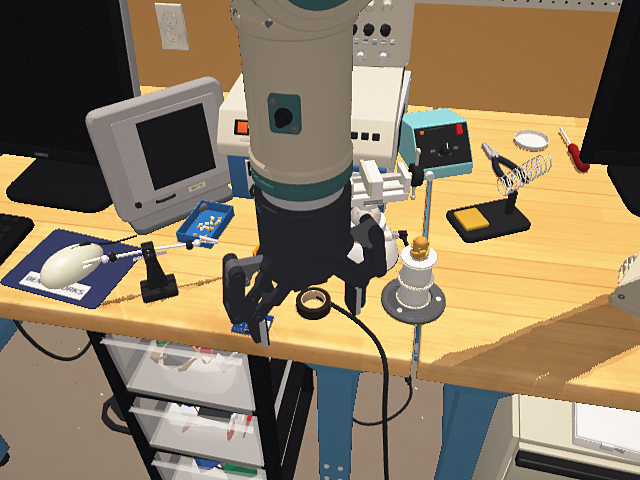

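View pics/top0.png

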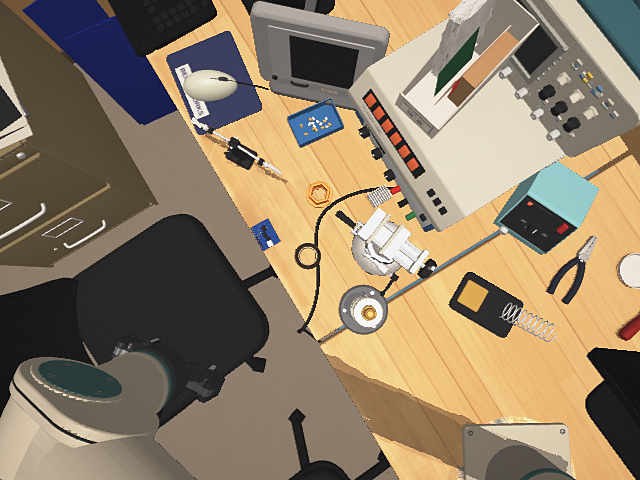

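View pics/wrist0.png

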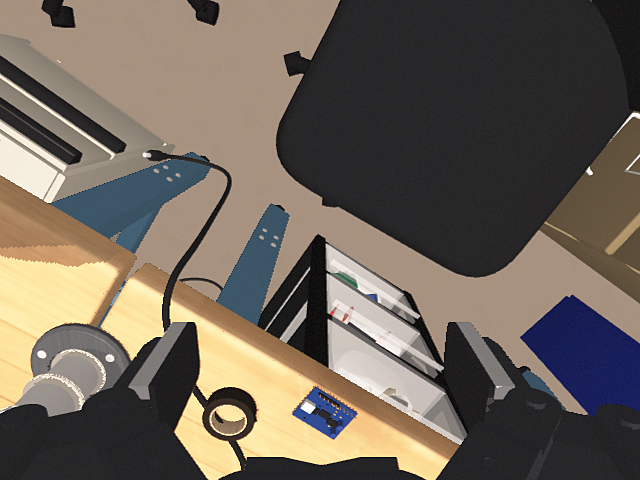

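The top view shows the nut at about (319,194), the stud at (369,313), the vise at (385,245), the tape roll at (307,257), the board at (264,235) and the heat sink at (380,196). I'll enlarge it next.

```bash
cat > h.py <<'E'
from cell import *
import cv2, numpy as np
def px2w(name,u,v,depth=None,z=None,p=None):
    p=p or camera_params(name); K=p["K"];T=np.array(p["T"])
    r=np.array([(u-K[0][2])/K[0][0],-(v-K[1][2])/K[1][1],-1.0])
    o=T[:3,3]; w=T[:3,:3]@r
    t=depth if z is None else (z-o[2])/w[2]
    return o+t*w
def w2px(p,X):
    K=p["K"];T=np.array(p["T"]); c=T[:3,:3].T@(np.array(X)-T[:3,3])
    return K[0][0]*c[0]/-c[2]+K[0][2], K[1][1]*-c[1]/-c[2]+K[1][2]
E
python3 - <<'E'
from h import *
im=cv2.imread("pics/top0.png"); d=np.load("pics/top0.npy")
a=cv2.resize(im[170:220,290:350],None,fx=8,fy=8,interpolation=cv2.INTER_CUBIC)
b=cv2.resize(im[280:340,335:400],None,fx=8,fy=8,interpolation=cv2.INTER_CUBIC)
cv2.imwrite("pics/a.png",a);cv2.imwrite("pics/b.png",b)
# height map stats
p=camera_params("top")
u,v=np.meshgrid(np.arange(640),np.arange(480))
K=p["K"];T=p["T"]
P=np.stack([(u-K[0][2])/K[0][0]*d,-(v-K[1][2])/K[1][1]*d,-d],-1)@T[:3,:3].T+T[:3,3]
np.save("pics/P0.npy",P)
for n,(x0,x1,y0,y1) in dict(nut=(300,338,176,212),stud=(345,395,290,335)).items():
    print(n); print(np.round(P[y0:y1:3,x0:x1:3,2]).astype(int))
hsv=cv2.cvtColor(im,cv2.COLOR_BGR2HSV)
print(hsv[194,306:333])
E
```

```text
nut
[[ 2  1 -2 -2  0 -2 -1  2 -2 -2 -1  0 -2]
 [-1  2  0  0  1  1  0  2  0  1  0  1  0]
 [-2  0 -2 -3  0  3  8 29  1  0  1 -1  0]
 [-2  1 -2  1 28 24 25 17 26  4  2  0  0]
 [ 2  0 -1  5 27  2 10  1 18 28  5  0  4]
 [ 0  0  1 28  6 -4  1 -1 -3 25  3  1 -4]
 [ 1 -1  4 27  0  2  0  1  1 28  3 -4 -1]
 [-1 -1  2 19 27 -1  1  3  1 26  7  2  0]
 [ 0  0  2  6 17 26 27 27 26 19  6 -1  8]
 [ 2  0  0  4  6 15 19 10  4  4 -1 13  8]
 [ 1 -2 -1  0 -2  7  7  5  3  6  7 -2 -3]
 [ 3  0  0  0 -4 -1 -1  0  8  9 -2 -3 -3]]
stud
[[  2   8   9   9   9   8  10  11  11  11  14   6   1  58  -2  -1   2]
 [  8  11  10   8  11  10   9  13   9  13   8  10  56  57   2   0   0]
 [  8   9   6  10  10  10   8  40  13  12  12  11  52  -2  -2 -46 -46]
 [ 10  10   9  10  51  56  97  96  99  99  11  11  12  11 -46 -35  -5]
 [  6  11  10  51  92  98  96  97  98  97  98  94   9   9 -17  -1  -2]
 [ 10  10  13  54  98  95  98  98  97  95  97  98   9  11   8   2   0]
 [ 12   9  14  95  98  99 105 114 123 110  98  99 100  10  11   2   1]
 [ 15   8  14  98 100  95 110 128 128 131 115  96  95   9   9   2   4]
 [ 11  13  13  96 
[... 185 characters left out ...]
   1  -3]
 [ 11  12  11  10  12  97  96  96 101  96  97  10   9  -3   2  -2   2]
 [  5   9  14  11  12  12  95  99  96  98  13   9   8  -3   1   0  -1]
 [ -3   6  10  12  11   9  11  10  11  11  12   7   1  -1   0   2   2]
 [  2   1   0   9  12   8  11  11  10   9   0   0   1   2   0   2  -1]]
[[ 17 149 246]
 [ 20 152 248]
 [ 13 176 245]
 [ 21 145 249]
 [ 21 149 254]
 [ 10 199 188]
 [ 14 125 153]
 [ 18 119 240]
 [ 18 120 241]
 [ 16 125 232]
 [ 17 129 231]
 [ 20 111 241]
 [ 19 110 241]
 [ 19 115 240]
 [ 18 116 240]
 [ 19 111 241]
 [ 20 112 242]
 [ 21 106 244]
 [ 15 134 217]
 [ 15 184 251]
 [ 10 207 225]
 [ 17 163 250]
 [ 18 173 251]
 [ 10 198 210]
 [ 18 159 249]
 [ 24 142 249]
 [ 15 141 233]]
```

View pics/a.png

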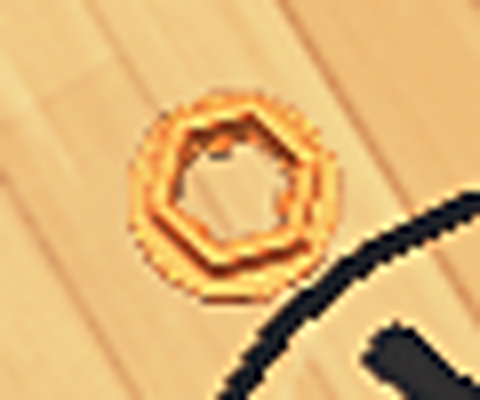

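View pics/b.png

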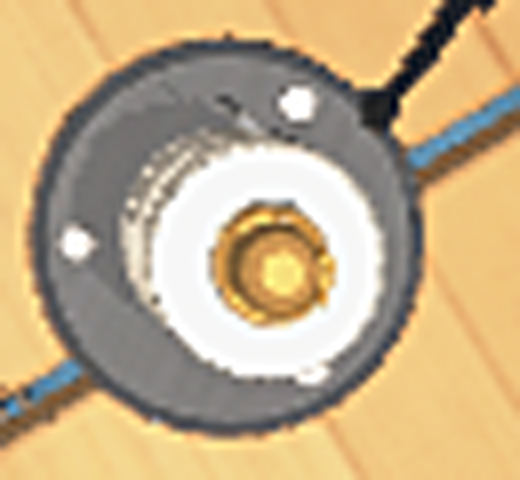

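```bash
python3 - <<'E'
from h import *
im=cv2.imread("pics/top0.png"); P=np.load("pics/P0.npy"); p=camera_params("top")
# washer: white pixels
hsv=cv2.cvtColor(im,cv2.COLOR_BGR2HSV).astype(int)
m=((P[...,2]>91)&(P[...,2]<150)).astype(np.uint8); m[:, :345]=0;m[:290]=0;m[336:]=0;m[:,395:]=0
n,l,st,c=cv2.connectedComponentsWithStats(m)
k=1+np.argmax(st[1:,4]); ys,xs=np.where(l==k)
(cx,cy),r=cv2.minEnclosingCircle(np.stack([xs,ys],1).astype(np.float32)); el=cv2.fitEllipse(cv2.findContours((l==k).astype(np.uint8),0,1)[0][0])
print("washer px",cx,cy,r,el, px2w("top",cx,cy,z=97), px2w("top",*el[0],z=97))
m=((P[...,2]>122)).astype(np.uint8); m[:, :355]=0;m[:300]=0;m[326:]=0;m[:,385:]=0
ys,xs=np.where(m>0);print("tip",xs.mean(),ys.mean(),px2w("top",xs.mean(),ys.mean(),z=128))
# nut
m=((P[...,2]>23)&(P[...,2]<32)).astype(np.uint8); m[:, :303]=0;m[:177]=0;m[212:]=0;m[:,337:]=0
n,l,st,c=cv2.connectedComponentsWithStats(m); k=1+np.argmax(st[1:,4]); ys,xs=np.where(l==k)
Q=np.array([px2w("top",a,b,z=27)[:2] for a,b in zip(xs,ys)])
h=cv2.convexHull(Q.astype(np.float32))[:,0]
print("hex center",h.mean(0),(Q.max(0)+Q.min(0))/2, cv2.minEnclosingCircle(Q.astype(np.float32)))
best=[]
for a in range(0,60,2):
    e=[np.radians(a+60*i) for i in range(3)]
    w=[np.ptp(Q@[np.cos(t),np.sin(t)]) for t in e]; best.append((round(sum(w)/3,1),a))
print(sorted(best)[:6])
a=np.radians(sorted(best)[0][1]);
A=[];B=[]
for i in range(3):
    n=np.array([np.cos(a+i*np.pi/3),np.sin(a+i*np.pi/3)]);s=Q@n;A.append(n);B.append((s.max()+s.min())/2)
print("hex c2",np.linalg.lstsq(np.array(A),np.array(B),rcond=None)[0])
print("flange",px2w("top",319.0,194.0,z=4))
# tall points near post
S=px2w("top",*el[0],z=97)[:2]
X=P[170:340,300:470].reshape(-1,3)
for zlo in (100,140,160,180):
  q=X[(X[:,2]>zlo)&(X[:,2]<260)]; dd=q[:,:2]-S; r=np.hypot(*dd.T); q=q[r>35]; dd=dd[r>35]; r=r[r>35]
  o=np.argsort(r)[:8]; print(zlo,np.round(np.c_[q[o],r[o]]).astype(int).tolist())
for nm,(u,v) in dict(tape=(307,257),board=(264,235),sink=(380,196)).items(): print(nm,px2w("top",u,v,z=15))
E
```

```text
washer px 367.5952453613281 312.0 14.760799407958984 ((367.5486755371094, 312.05694580078125), (28.505264282226562, 28.806055068969727), 131.65403747558594) [332.01542265 291.81674804  97.        ] [331.9144881  291.90461751  97.        ]
tip 369.265306122449 313.55102040816325 [331.49539804 292.23305234 128.        ]
hex center [567.22986 373.5025 ] [568.46603538 375.57698936] ((568.1857299804688, 375.4989013671875), 21.98581314086914)
[(np.float64(39.5), 14), (np.float64(39.7), 12), (np.float64(39.8), 16), (np.float64(40.1), 10), (np.float64(40.2), 18), (np.float64(40.5), 8)]
hex c2 [568.09974477 375.0540396 ]
flange [568.67861602 374.51785336   4.        ]
100 [[404, 227, 162, 97], [404, 227, 145, 97], [402, 225, 152, 97], [424, 260, 143, 97], [402, 225, 143, 97], [424, 259, 149, 97], [401, 223, 141, 98], [404, 226, 166, 98]]
140 [[404, 227, 162, 97], [404, 227, 145, 97], [402, 225, 152, 97], [424, 260, 143, 97], [402, 225, 143, 97], [424, 259, 149, 97], [401, 223, 141, 98], [404, 226, 166, 98]]
160 [[404, 227, 162, 97], [404, 226, 166, 98], [402, 224, 164, 98], [400, 222, 163, 98], [425, 260, 167, 98], [406, 227, 165, 98], [425, 259, 167, 99], [400, 221, 167, 99]]
180 [[404, 198, 196, 119], [406, 199, 199, 119], [404, 197, 198, 120], [408, 199, 195, 120], [406, 197, 200, 120], [407, 198, 199, 120], [404, 195, 200, 121], [408, 198, 183, 121]]
tape [438.73606193 401.80633248  15.        ]
board [485.35462055 487.99400227  15.        ]
sink [559.4675637 250.6628411  15.       ]
```

```bash
cat >> h.py <<'E'
from scipy.spatial.transform import Rotation as Rn
def rel(x,y,z,yang=None,cmd=None):
    s=read_state(); p=np.array(s["eef_pos"]) if cmd is None else np.array(cmd)
    R=Rn.from_euler("xyz",s["tool_rot"]).as_matrix()
    cur=np.degrees(np.arctan2(R[1,1],R[0,1]))
    t=None if yang is None else -((yang-cur+180)%360-180)
    print("t",round(s["clock"],2),"pos",np.round(p,1),"yang",round(cur,2),"j7",round(s["qpos"][6],2),"shift",np.round(R.T@(np.array([x,y,z])-p),1),"turn",t, "F",np.round(s["force"],1),"w",round(s["width"],1))
E
python3 - <<'E'
from h import *
P=np.load("pics/P0.npy")
rel(568.2,375,300,-46,[282.6,585.4,404.7])
X=P.reshape(-1,3); X=X[np.isfinite(X).all(1)]
r=np.hypot(X[:,0]-568,X[:,1]-375)
for a,b in((35,60),(60,80),(80,100),(100,120),(120,150)):
    q=X[(r>a)&(r<b)]; i=np.argmax(q[:,2]); print(a,b,q[i])
E
```

```text
t 0.15 pos [282.6 585.4 404.7] yang 64.23 j7 -0.02 shift [-348.7  -65.1  104.8] turn 110.22714918358373 F [0.3 0.4 0.1] w 85.2
35 60 [530.43238407 332.86138389  16.6363313 ]
60 80 [595.33747325 447.82898361  85.96854006]
80 100 [610.21793483 465.35746116  97.25406741]
100 120 [509.46428041 278.34279539 171.28870287]
120 150 [627.54793526 238.7823     181.84845844]
```

```bash
python3 -m jog '[-30,-6,0,7,85, -60,-11,0,14,85, -90,-17,0,21,85, -120,-22,0,28,85, -150,-28,0,35,85, -180,-34,0,42,85, -210,-39,0,49,85, -240,-45,0,56,85, -270,-50,10,63,85, -300,-56,20,70,85, -330,-62,30,77,85, -349,-65,40,84,85, -349,-65,55,91,85, -349,-65,70,98,85, -349,-65,85,105,85, -349,-65,105,110,85, -349,-65,105,110.2,85, -349,-65,105,110.2,85]' ; python3 - <<'E'
from h import *
rel(568.2,375,181,-46)
im,d=get_image("top");cv2.imwrite("pics/top1.png",im)
p=camera_params("wrist");im,d=get_image("wrist");cv2.imwrite("pics/w1.png",im);np.save("pics/w1.npy",d)
for X in ((568.2,375,27),(568.2,375,0)): print(w2px(p,X))
E
```

```text
clock: 1.65
eef_pos: [568.0, 375.1, 298.4]
tool_rot: [-3.141, 0.003, 0.771]
force: [-0.4, -0.4, 0.4]
width: 85.1
t 1.65 pos [568.  375.1 298.4] yang -45.83 j7 -1.03 shift [  0.4   0.3 117.4] turn 0.1728762686410903 F [-0.4 -0.4  0.4] w 85.1
(np.float64(322.2497218028535), np.float64(243.9920143805011))
(np.float64(322.19889503918813), np.float64(231.17264676426103))
```

View pics/w1.png

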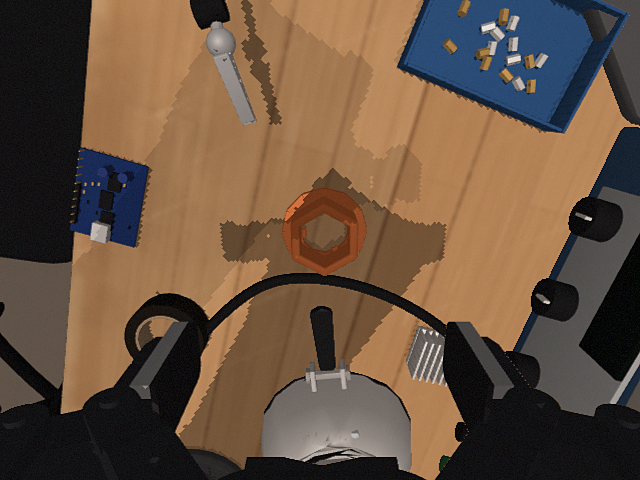

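View pics/top1.png

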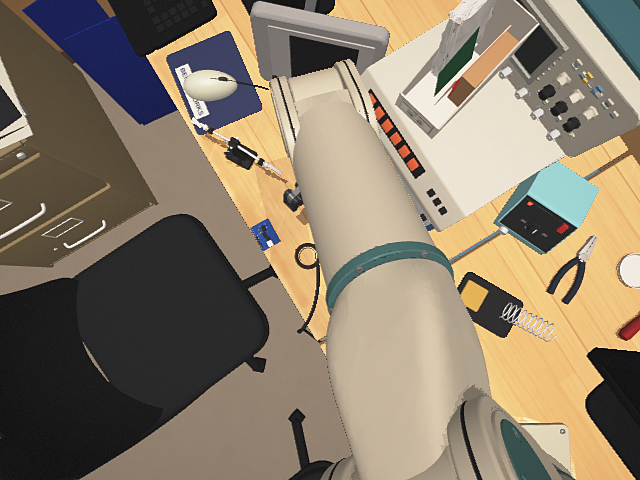

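```bash
python3 - <<'E'
from h import *
im=cv2.imread("pics/w1.png"); cv2.imwrite("pics/w1c.png",cv2.resize(im[175:295,265:385],None,fx=5,fy=5,interpolation=cv2.INTER_CUBIC))
p=camera_params("wrist")
a=np.radians(-46)
for r,z,n in((20/np.cos(np.pi/6),27,6),(27,5,4),(27,0,4)):
    print(z,[tuple(np.round((np.array(w2px(p,(568.2+r*np.cos(a+np.pi/6+2*np.pi*i/n),375+r*np.sin(a+np.pi/6+2*np.pi*i/n),z)))-[265,175])*5).astype(int)) for i in range(n)])
E
```

```text
27 [(np.int64(452), np.int64(257)), (np.int64(284), np.int64(161)), (np.int64(116), np.int64(256)), (np.int64(120), np.int64(438)), (np.int64(283), np.int64(526)), (np.int64(447), np.int64(439))]
5 [(np.int64(466), np.int64(195)), (np.int64(178), np.int64(119)), (np.int64(107), np.int64(393)), (np.int64(384), np.int64(463))]
0 [(np.int64(463), np.int64(186)), (np.int64(180), np.int64(111)), (np.int64(109), np.int64(380)), (np.int64(383), np.int64(450))]
```

View pics/w1c.png

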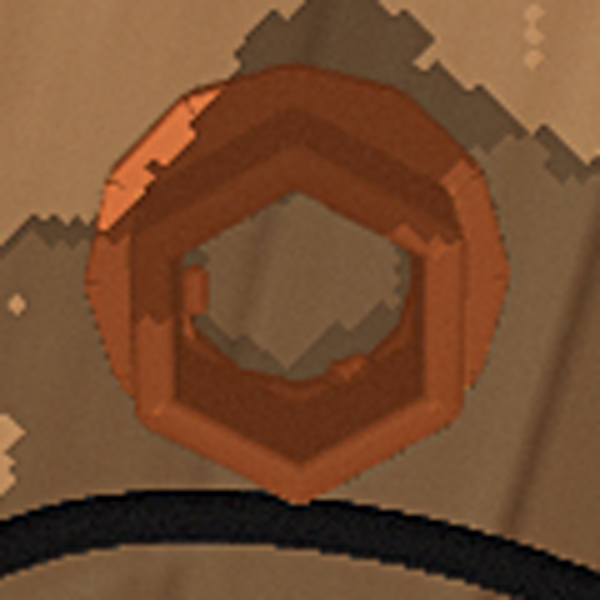

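```bash
python3 - <<'E'
from h import *
c=px2w("wrist",265+298.5/5,175+324/5,z=27); print(c)
m=(c[:2]+[568.2,375])/2; print(m); rel(*m,181,-46)
E
```

```text
[571.65417228 375.88965821  27.        ]
[569.92708614 375.44482911]
t 1.75 pos [569.  375.2 300.7] yang -45.84 j7 -1.03 shift [  0.6   0.4 119.7] turn 0.15767310010505753 F [ 0.4 -1.2  0.3] w 84.7
```

```bash
python3 -m jog '[0,0,40,0.2,85, 0,0,40,0.2,85, 0,0,40,0.2,85, 0,0,40,0.2,85, 0,0,40,0.2,85]'; python3 - <<'E'
from h import *
rel(568.2,375,181,-46)
p=camera_params("wrist");im,d=get_image("wrist")
rel(568.2,375,181,-46)
cv2.imwrite("pics/w2c.png",cv2.resize(im[160:310,255:395],None,fx=4,fy=4,interpolation=cv2.INTER_CUBIC))
np.save("pics/p2.npy",p)
a=np.radians(-46);n=6;r=20/np.cos(np.pi/6)
print([tuple(np.round((np.array(w2px(p,(568.2+r*np.cos(a+np.pi/6+2*np.pi*i/n),375+r*np.sin(a+np.pi/6+2*np.pi*i/n),27)))-[255,160])*4).astype(int).tolist()) for i in range(n)])
E
```

```text
clock: 2.17
eef_pos: [569.6, 375.3, 262.2]
tool_rot: [3.141, -0.004, 0.765]
force: [0.3, 0.2, 0.3]
width: 84.9
t 2.17 pos [569.6 375.3 262.2] yang -46.15 j7 -1.02 shift [-1.5 -0.8 81.2] turn -0.15084743055206218 F [0.3 0.2 0.3] w 84.9
t 2.22 pos [569.5 375.3 262. ] yang -46.15 j7 -1.02 shift [-1.5 -0.7 81. ] turn -0.14825698375096863 F [-1.  -0.2  0.7] w 85.0
[(420, 355), (263, 268), (106, 356), (111, 522), (264, 601), (416, 522)]
```

View pics/w2c.png

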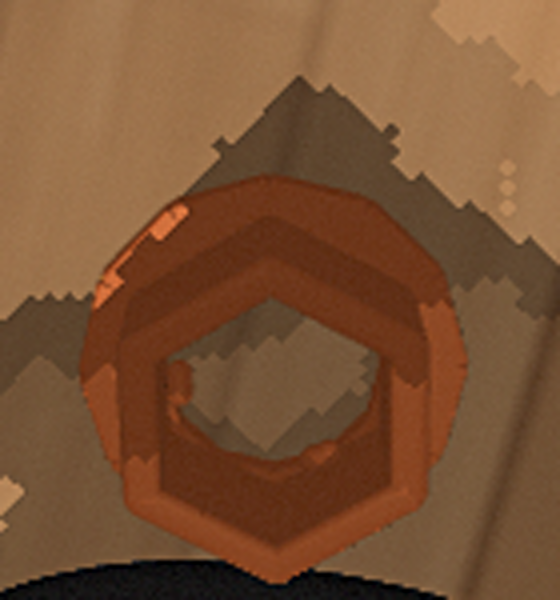

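```bash
python3 - <<'E'
from h import *
p=np.load("pics/p2.npy",allow_pickle=True).item()
a=np.radians(-46);n=6;r=20/np.cos(np.pi/6)
obs=[(433,340),(272,258),(120,340),(128,505),(277,582),(425,497)]
W=np.array([px2w("wrist",255+u/4,160+v/4,z=27,p=p)[:2] for u,v in obs]); print(W.round(1),W.mean(0))
c=W.mean(0); m=(c+[568.2,375])/2; print(m); rel(*m,181,-46)
E
```

```text
[[592.9 368.9]
 [586.5 391.1]
 [565.4 397.5]
 [549.4 381.5]
 [554.9 359.7]
 [577.1 354.2]] [571.02888583 375.48906736]
[569.61444291 375.24453368]
t 2.22 pos [569.5 375.3 262. ] yang -46.15 j7 -1.02 shift [-0.3  0.1 81. ] turn -0.14825698375096863 F [-1.  -0.2  0.7] w 85.0
```

```bash
python3 -m jog '[0,0,15,0.1,85, 0,0,35,0,85, 0,0,55,0,85, 0,0,70,0,85, 0,0,78,0,85, 0,0,83,0,85, 0,0,83,0,85, 0,0,83,0,85]'; python3 -m jog '[0,0,0,0,60, 0,0,0,0,48, 0,0,0,0,42, 0,0,0,0,30, 0,0,0,0,30, 0,0,0,0,30, 0,0,0,0,30, 0,0,0,0,30]'; python3 - <<'E'
from h import *
rel(568.2,375,181,-46)
im,d=get_image("wrist");cv2.imwrite("pics/w3.png",im)
E
```

```text
clock: 2.88
eef_pos: [569.0, 375.1, 177.1]
tool_rot: [3.141, -0.001, 0.765]
force: [-0.1, 0.6, 1.1]
width: 85.0
clock: 3.55
eef_pos: [569.1, 375.2, 177.7]
tool_rot: [3.141, -0.002, 0.765]
force: [0.1, -1.0, 5.2]
width: 38.7
t 3.55 pos [569.1 375.2 177.7] yang -46.17 j7 -0.98 shift [-0.8 -0.4 -3.3] turn -0.17317103420003832 F [ 0.1 -1.   5.2] w 38.7
```

View pics/w3.png

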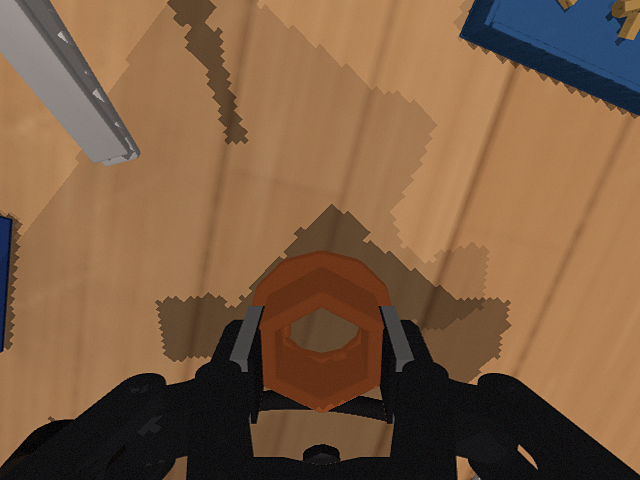

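```bash
python3 -m jog '[0,0,-10,0,30, 0,0,-30,0,30, 0,0,-60,0,30, 0,0,-90,0,30, 0,0,-120,0,30, 0,0,-150,0,30, 0,0,-180,0,30, 0,0,-205,0,30, 0,0,-222,0,30, 0,0,-232,0,30, 0,0,-238,0,30, 0,0,-238,0,30, 0,0,-238,0,30, 0,0,-238,0,30]'; python3 - <<'E'
from h import *
rel(331.7,292,415,-20)
rel(331.7+40,292+40,415,-20)
np.save("pics/p4.npy",camera_params("wrist"))
im,d=get_image("wrist");cv2.imwrite("pics/w4.png",im);np.save("pics/w4.npy",d)
cv2.imwrite("pics/w4c.png",cv2.resize(im[230:430,220:430],None,fx=3,fy=3,interpolation=cv2.INTER_CUBIC))
E
```

```text
clock: 4.77
eef_pos: [568.2, 375.1, 413.0]
tool_rot: [-3.141, 0.003, 0.765]
force: [0.4, 0.4, -1.8]
width: 38.8
t 4.77 pos [568.2 375.1 413. ] yang -46.18 j7 -1.1 shift [-228.1 -103.8   -1.2] turn -26.175620836170992 F [ 0.4  0.4 -1.8] w 38.8
t 4.77 pos [568.2 375.1 413. ] yang -46.18 j7 -1.1 shift [-171.6 -105.    -1.4] turn -26.175620836170992 F [ 0.4  0.4 -1.8] w 38.8
```

View pics/w4c.png

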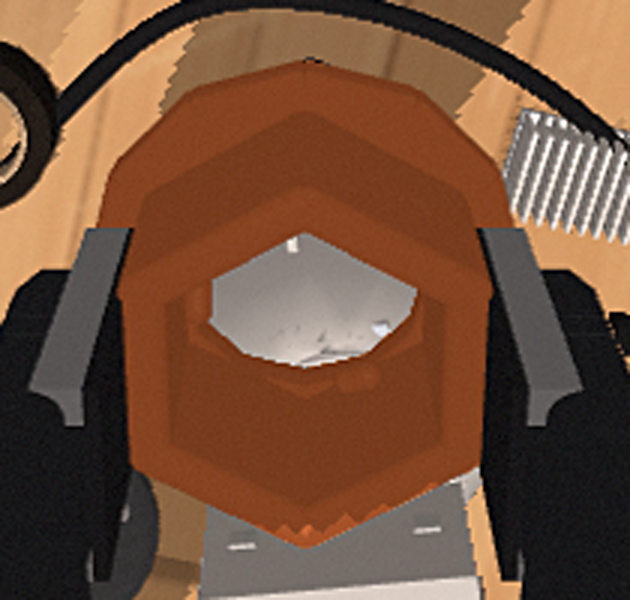

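```bash
python3 - <<'E'
from h import *
p=np.load("pics/p4.npy",allow_pickle=True).item()
s=read_state(); print(np.round(s["eef_pos"],1))
px=np.array([(306,187),(120,290),(132,466),(306,548),(483,470),(492,297)])/3+[220,230]
r=20/np.cos(np.pi/6)
# camera-frame object: vertices in nut frame
ob=np.array([(r*np.cos(np.pi/2+i*np.pi/3),r*np.sin(np.pi/2+i*np.pi/3),0) for i in range(6)])
ok,rv,tv=cv2.solvePnP(ob,px.astype(float),np.array(p["K"]),None)
pr=cv2.projectPoints(ob,rv,tv,np.array(p["K"]),None)[0][:,0]; print("resid",np.round(pr-px,1).tolist())
F=np.diag([1,-1,-1]); T=p["T"]
c=T[:3,:3]@(F@tv[:,0])+T[:3,3]; n=T[:3,:3]@F@cv2.Rodrigues(rv)[0]
R=Rn.from_euler("xyz",s["tool_rot"]).as_matrix()
print("top centre world",c,"axis",n[:,2],"in tool",R.T@(c-s["eef_pos"]))
# plane approach w/ known height: 27-? underside = 27 top; tool z distance ~ 177.7-27=150.7
W=np.array([px2w("wrist",u,v,z=s["eef_pos"][2]-150.7,p=p) for u,v in px]); print("plane centre tool",R.T@(W.mean(0)-s["eef_pos"]), np.ptp(W@R[:,1]))
E
```

```text
[568.2 375.  413. ]
resid [[-0.1, 2.0], [0.1, -0.8], [-0.4, -0.4], [0.1, 0.5], [0.0, 0.2], [0.3, -1.6]]
top centre world [567.31120521 374.96940702 260.33948198] axis [-3.91430670e-02 -7.95134563e-05  9.99233613e-01] in tool [ -0.27400989  -0.48495597 152.68538769]
plane centre tool [  1.07582368  -0.42716223 150.69782076] 39.43065030655819
```

```bash
python3 -c "
from h import *
rel(331.7-.34*20,292-.94*20,418,-20)"
```

```text
t 4.82 pos [568.2 375.  413. ] yang -46.18 j7 -1.1 shift [-246.1  -95.    -4.2] turn -26.17554100429416 F [-0.2 -0.6 -0.8] w 39.1
```

```bash
python3 -m jog '[-6,-2,-3,-1,30, -20,-8,-4,-3,30, -43,-17,-4,-6,30, -68,-26,-4,-9,30, -93,-36,-4,-12,30, -118,-46,-4,-15,30, -143,-55,-4,-18,30, -168,-65,-4,-21,30, -193,-75,-4,-24,30, -216,-84,-4,-26,30, -232,-90,-4,-26,30, -241,-93,-4,-26,30, -246,-95,-4,-26,30, -246,-95,-4,-26,30, -246,-95,-4,-26,30, -246,-95,-4,-26,30, -246,-95,-4,-26,30]'; python3 - <<'E'
from h import *
rel(331.7,292,415,-20)
p=camera_params("wrist");np.save("pics/p5.npy",p)
im,d=get_image("wrist");cv2.imwrite("pics/w5.png",im);np.save("pics/w5.npy",d)
print(w2px(p,(331.7,292,130)),w2px(p,(331.7,292,97)))
E
```

```text
clock: 6.23
eef_pos: [326.2, 273.6, 418.7]
tool_rot: [3.141, -0.0, 1.218]
force: [0.2, 0.1, -2.1]
width: 38.6
t 6.23 pos [326.2 273.6 418.7] yang -20.2 j7 -0.86 shift [19.1 -1.2  3.7] turn -0.19754207519224565 F [ 0.2  0.1 -2.1] w 38.6
(np.float64(319.9906432892914), np.float64(206.82172503222841)) (np.float64(320.1409957828877), np.float64(195.93800328271593))
```

View pics/w5.png

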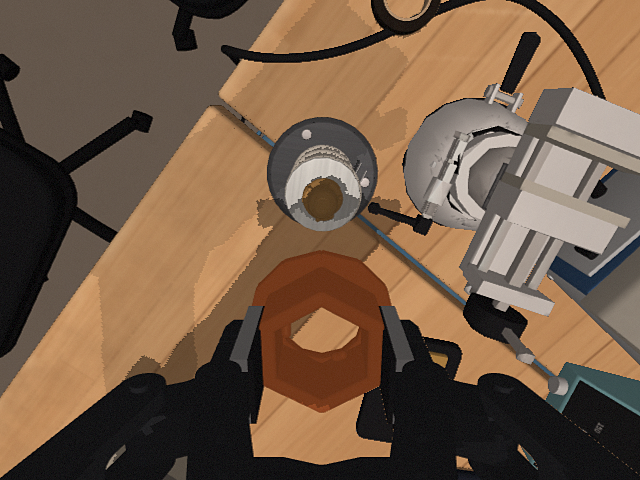

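```bash
python3 - <<'E'
from h import *
im=cv2.imread("pics/w5.png");cv2.imwrite("pics/w5c.png",cv2.resize(im[140:240,265:385],None,fx=6,fy=6,interpolation=cv2.INTER_CUBIC))
E
```

```text
(no output)
```

View pics/w5c.png

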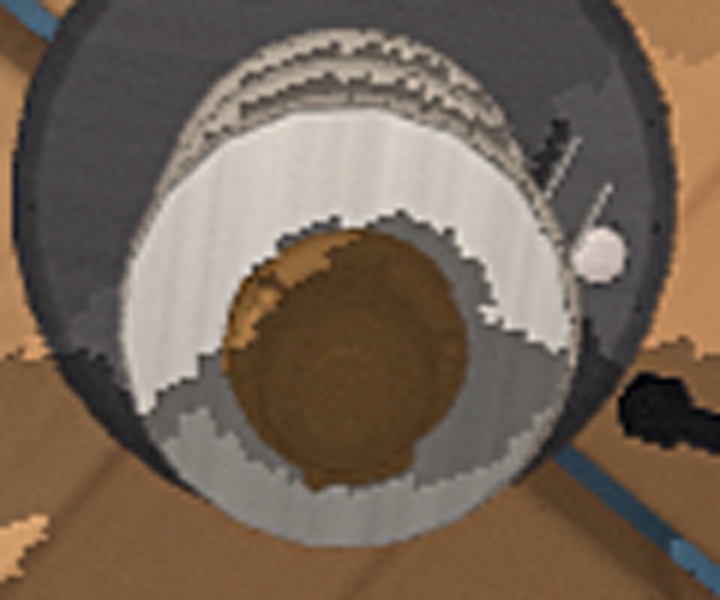

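```bash
python3 - <<'E'
from h import *
p=np.load("pics/p5.npy",allow_pickle=True).item()
s=read_state();R=Rn.from_euler("xyz",s["tool_rot"]).as_matrix()
c=px2w("wrist",265+350/6,140+326/6,z=97,p=p); print("washer wrist",c,"tool",R.T@(c-s["eef_pos"]))
c=px2w("wrist",265+347/6,140+385/6,z=128,p=p); print("tip",c)
im=cv2.imread("pics/w5.png");cv2.imwrite("pics/w5n.png",cv2.resize(im[230:430,220:430],None,fx=3,fy=3,interpolation=cv2.INTER_CUBIC))
rel(333,293,375)
im,d=get_image("scene");cv2.imwrite("pics/s5.png",im)
E
```

```text
washer wrist [334.17075501 292.29569348  97.        ] tool [ 20.38384747   0.92259546 321.60236524]
tip [333.78612999 292.54145488 128.        ]
t 6.28 pos [326.1 273.5 418.6] yang -20.2 j7 -0.86 shift [20.6 -0.2 43.6] turn None F [ 0.3 -0.  -1. ] w 38.8
```

View pics/s5.png

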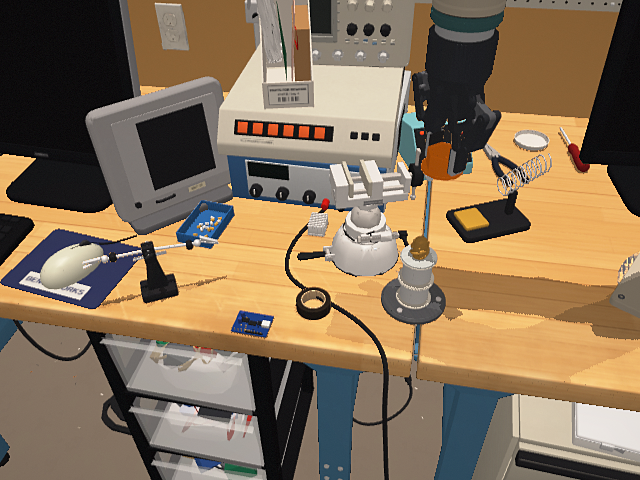

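View pics/w5n.png

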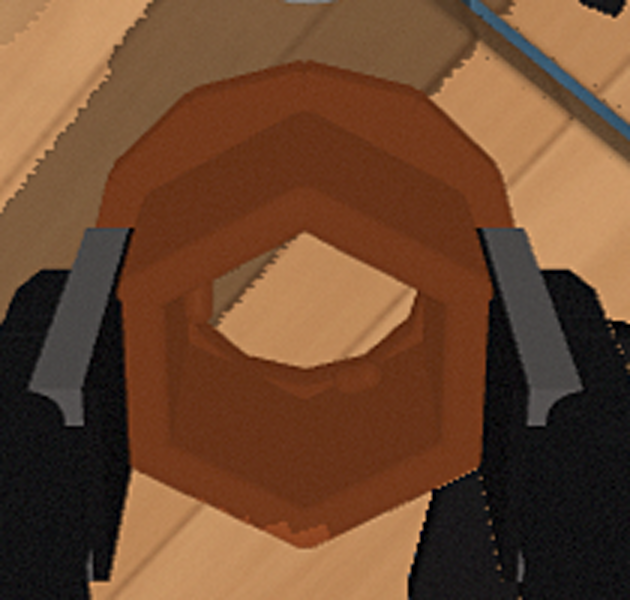

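```bash
python3 -m jog '[4,0,0,0,30, 12,0,5,0,30, 17,0,12,0,30, 20,0.2,25,0,30, 20,0.2,40,0,30, 20,0.2,55,0,30, 20,0.2,68,0,30, 20,0.2,78,0,30, 20,0.2,85,0,30, 20,0.2,88,0,30, 20,0.2,88,0,30, 20,0.2,88,0,30, 20,0.2,88,0,30]'; python3 - <<'E'
from h import *
rel(333,292.2,330)
im,d=get_image("scene");np.save("pics/s6.npy",d)
cv2.imwrite("pics/s6.png",cv2.resize(im[170:330,360:480],None,fx=4,fy=4,interpolation=cv2.INTER_CUBIC)[:600])
im,d=get_image("top");cv2.imwrite("pics/t6.png",cv2.resize(im[250:350,310:420],None,fx=6,fy=6,interpolation=cv2.INTER_CUBIC))
E
```

```text
clock: 7.42
eef_pos: [332.7, 292.2, 331.1]
tool_rot: [3.141, -0.001, 1.219]
force: [0.9, 0.3, -0.8]
width: 38.8
t 7.42 pos [332.7 292.2 331.1] yang -20.17 j7 -0.75 shift [0.1 0.3 1.1] turn None F [ 0.9  0.3 -0.8] w 38.8
```

View pics/s6.png

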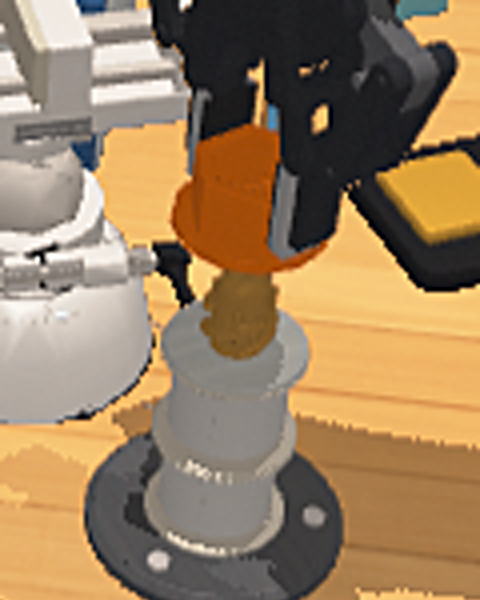

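View pics/t6.png

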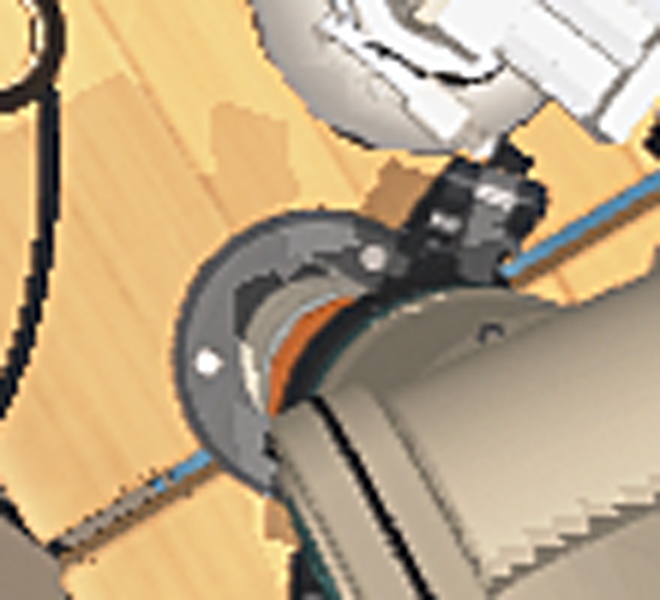

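```bash
python3 - <<'E'
from h import *
p=camera_params("scene")
def circ(c,r,z):
    t=np.linspace(0,2*np.pi,73)
    q=np.array([w2px(p,(c[0]+r*np.cos(a),c[1]+r*np.sin(a),z)) for a in t]); q=(q-[360,170])*4
    return [int(v) for v in (q[:,0].min(),q[:,0].max(),q[:,1].min(),q[:,1].max())]
for c in ((333,292.2),(331.8,292)):
    print(c,"washer",circ(c,26,97),"flange",[circ(c,27,z) for z in (153.4,158.4)],"base",circ(c,50,10), "tip",(np.array(w2px(p,(*c,130)))-[360,170])*4)
# sensitivities
a=np.array(w2px(p,(333,292,130)));print((np.array(w2px(p,(343,292,130)))-a)*.4,(np.array(w2px(p,(333,302,130)))-a)*.4)
E
```

```text
(333, 292.2) washer [161, 306, 294, 391] flange [[171, 329, 173, 272], [172, 331, 162, 261]] base [81, 342, 417, 605] tip [243.11520203 273.08560334]
(331.8, 292) washer [164, 309, 295, 392] flange [[174, 332, 174, 273], [175, 334, 163, 262]] base [84, 345, 418, 606] tip [246.30810891 274.22062162]
[-2.38289894 -1.17402971] [-1.57788295  1.42797853]
```

```bash
python3 -m jog '[0,0.2,6,0,30, 0,0.2,14,0,30, 0,0.2,20,0,30, 0,0.2,24,0,30, 0,0.2,27,0,30, 0,0.2,29,0,30, 0,0.2,31,0,30, 0,0.2,31,0,30]'; python3 -c "
from h import *
rel(333,292.2,297);s=read_state();print(s['torque'])"
```

```text
clock: 8.18
eef_pos: [332.6, 291.8, 299.4]
tool_rot: [-3.141, 0.0, 1.219]
force: [-0.3, 0.4, -1.4]
width: 39.0
t 8.18 pos [332.6 291.8 299.4] yang -20.18 j7 -0.71 shift [0.5 0.2 2.4] turn None F [-0.3  0.4 -1.4] w 39.0
[0.02221888 0.02596348 0.00743546]
```

```bash
for i in 1; do python3 -m jog '[0,0,1.5,0,30, 0,0,3,0,30, 0,0,4.5,0,30, 0,0,6,0,30, 0,0,6,0,30]'; done
```

```text
clock: 8.6
eef_pos: [332.6, 291.9, 293.5]
tool_rot: [-3.141, 0.0, 1.219]
force: [-0.3, -0.3, -1.3]
width: 38.6
```

```bash
python3 -m jog '[0,0,0.7,0,30, 0,0,1.5,0,30, 0,0,2,0,30, 0,0,2,0,30]'
```

```text
clock: 8.93
eef_pos: [332.6, 291.6, 291.6]
tool_rot: [3.142, 0.0, 1.218]
force: [0.2, -0.1, -0.5]
width: 38.9
```

```bash
python3 -m jog '[0,0,0.4,0,30, 0,0,0.8,0,30, 0,0,0.8,0,30]'
```

```text
clock: 9.18
eef_pos: [332.6, 291.6, 290.8]
tool_rot: [-3.142, 0.001, 1.218]
force: [0.6, -2.9, 0.2]
width: 38.4
```

```bash
python3 -m jog '[0,0,0.3,0,30, 0,0,0.6,0,30, 0,0,0.6,0,30]'
```

```text
clock: 9.43
eef_pos: [332.6, 291.6, 290.2]
tool_rot: [-3.141, 0.001, 1.218]
force: [0.3, -2.8, 0.1]
width: 38.6
```

```bash
python3 -m jog '[0,0,0.3,0,30, 0,0,0.6,0,30, 0,0,0.6,0,30]'
```

```text
clock: 9.68
eef_pos: [332.5, 291.6, 289.6]
tool_rot: [-3.141, 0.001, 1.218]
force: [0.5, -4.5, 0.7]
width: 39.4
```

```bash
python3 -m jog '[0,0,0.3,0,30, 0,0,0.6,0,30, 0,0,0.6,0,30]'
```

```text
clock: 9.93
eef_pos: [332.6, 291.6, 289.0]
tool_rot: [-3.141, 0.001, 1.218]
force: [-0.1, -4.9, 1.2]
width: 39.0
```

```bash
python3 -m jog '[-0.5,0.15,0,0,30, -0.5,0.15,0,0,30, -0.5,0.15,0.3,0,30, -0.5,0.15,0.3,0,30]'
```

```text
clock: 10.27
eef_pos: [332.6, 291.5, 288.8]
tool_rot: [-3.141, -0.0, 1.219]
force: [0.2, -4.6, 1.8]
width: 38.8
```

```bash
python3 -m jog '[0,0,0.3,0,30, 0,0,0.6,0,30, 0,0,0.6,0,30]'
```

```text
clock: 10.52
eef_pos: [332.6, 291.4, 288.2]
tool_rot: [-3.142, -0.0, 1.219]
force: [0.2, -3.6, 0.3]
width: 39.1
```

```bash
python3 -m jog '[0,0,0.3,0,30, 0,0,0.6,0,30, 0,0,0.6,0,30]'
```

```text
clock: 10.77
eef_pos: [332.6, 291.4, 287.6]
tool_rot: [3.142, -0.0, 1.219]
force: [0.6, -3.1, 0.3]
width: 38.7
```

```bash
python3 -m jog '[-0.4,0,0.3,0,30, -0.4,0,0.6,0,30, -0.4,0,0.6,0,30]'
```

```text
clock: 11.02
eef_pos: [332.6, 291.3, 287.0]
tool_rot: [3.141, -0.001, 1.219]
force: [0.3, -2.1, -0.9]
width: 39.0
```

```bash
python3 -m jog '[0,0,0.3,0,30, 0,0,0.5,0,30, 0,0,0.5,0,30]'
```

```text
clock: 11.27
eef_pos: [332.6, 291.3, 286.6]
tool_rot: [3.141, -0.001, 1.219]
force: [0.9, -1.7, 0.3]
width: 38.8
```

```bash
python3 -m jog '[0,0,0.2,0,30, 0,0,0.4,0,30, 0,0,0.4,0,30]'
```

```text
clock: 11.52
eef_pos: [332.6, 291.2, 286.3]
tool_rot: [3.141, -0.001, 1.219]
force: [-0.3, -1.1, 2.5]
width: 38.9
```

```bash
python3 -m jog '[0,0,0.1,-3,30, 0,0,0.1,-6,30, 0,0,0.1,-6,30]'
```

```text
clock: 11.77
eef_pos: [332.3, 290.9, 286.1]
tool_rot: [-3.141, 0.0, 1.325]
force: [-0.1, -2.5, 2.7]
width: 38.9
```

```bash
python3 -m jog '[0,0,0,-3,30, 0,0,0,-6,30, 0,0,0,-6,30]'
```

```text
clock: 12.02
eef_pos: [332.6, 290.7, 286.0]
tool_rot: [3.142, 0.0, 1.428]
force: [0.8, -2.1, 1.9]
width: 39.1
```

```bash
python3 -m jog '[0,0,0.1,-3,30, 0,0,0.2,-6,30, 0,0,0.2,-6,30]'
```

```text
clock: 12.27
eef_pos: [332.6, 291.2, 285.7]
tool_rot: [3.141, -0.0, 1.532]
force: [0.8, -1.4, -1.1]
width: 38.5
```

```bash
python3 -m jog '[0,0,0,-3,30, 0,0,0.1,-6,30, 0,0,0.1,-6,30]'; python3 -c "
from h import *
rel(333,292,286)"
```

```text
clock: 12.52
eef_pos: [332.6, 291.0, 285.6]
tool_rot: [3.141, -0.0, 1.636]
force: [0.3, -1.1, -0.6]
width: 38.8
t 12.52 pos [332.6 291.  285.6] yang 3.73 j7 -0.43 shift [ 1.   0.4 -0.4] turn None F [ 0.3 -1.1 -0.6] w 38.8
```

```bash
python3 -m jog '[0,0,0.3,0,30, 0,0,0.5,0,30, 0,0,0.5,0,30]'
```

```text
clock: 12.77
eef_pos: [332.7, 291.1, 285.2]
tool_rot: [3.141, -0.0, 1.636]
force: [1.7, -1.5, -0.3]
width: 38.6
```

```bash
python3 -m jog '[0,0,0.2,0,30, 0,0,0.4,0,30, 0,0,0.4,0,30]'
```

```text
clock: 13.02
eef_pos: [332.7, 291.0, 284.9]
tool_rot: [3.141, -0.0, 1.637]
force: [1.9, -1.8, 0.2]
width: 39.2
```

```bash
python3 -m jog '[0,0,0.3,0,30, 0,0,0.6,0,30, 0,0,0.6,0,30]'
```

```text
clock: 13.27
eef_pos: [332.7, 291.0, 284.2]
tool_rot: [3.141, -0.0, 1.637]
force: [3.4, -1.8, -0.4]
width: 39.1
```

```bash
python3 -m jog '[0,0,0.3,0,30, 0,0,0.6,0,30, 0,0,0.6,0,30]'
```

```text
clock: 13.52
eef_pos: [332.7, 291.1, 283.6]
tool_rot: [3.141, -0.0, 1.637]
force: [3.0, -2.8, 0.9]
width: 38.7
```

```bash
python3 -m jog '[0,0,0.3,0,30, 0,0,0.6,0,30, 0,0,0.6,0,30]'
```

```text
clock: 13.77
eef_pos: [332.7, 291.0, 283.0]
tool_rot: [3.141, -0.0, 1.637]
force: [3.2, -0.7, 0.6]
width: 38.5
```

```bash
python3 -m jog '[0,0.3,0.3,0,30, 0,0.3,0.6,0,30, 0,0.3,0.6,0,30]'
```

```text
clock: 14.02
eef_pos: [332.8, 291.1, 282.3]
tool_rot: [3.142, -0.0, 1.638]
force: [4.4, -1.9, 0.1]
width: 39.0
```

```bash
python3 -m jog '[0,0,0.3,0,30, 0,0,0.6,0,30, 0,0,0.6,0,30]'
```

```text
clock: 14.27
eef_pos: [332.7, 291.0, 281.7]
tool_rot: [-3.142, 0.0, 1.638]
force: [3.4, -1.6, 0.3]
width: 38.8
```

```bash
python3 -m jog '[0,0,0.3,0,30, 0,0,0.5,0,30, 0,0,0.5,0,30]'
```

```text
clock: 14.52
eef_pos: [332.7, 291.0, 281.2]
tool_rot: [-3.141, 0.0, 1.638]
force: [2.6, -2.2, 1.0]
width: 38.9
```

```bash
python3 -m jog '[0,0,0.2,0,30, 0,0,0.3,0,30, 0,0,0.3,0,30]'
```

```text
clock: 14.77
eef_pos: [332.7, 291.0, 281.0]
tool_rot: [-3.141, 0.0, 1.638]
force: [1.5, -2.7, 1.1]
width: 38.7
```

```bash
python3 -m jog '[0,0,0.2,0,30, 0,0,0.3,0,30, 0,0,0.3,0,30]'; python3 -c "
from h import *
rel(333,292,286);print(read_state()['torque'])"
```

```text
clock: 15.02
eef_pos: [332.7, 291.0, 280.7]
tool_rot: [-3.141, 0.0, 1.638]
force: [2.7, -1.9, 1.0]
width: 38.7
t 15.02 pos [332.7 291.  280.7] yang 3.83 j7 -0.42 shift [ 1.   0.4 -5.3] turn None F [ 2.7 -1.9  1. ] w 38.7
[-5.86760781e-01 -6.82389874e-01  3.34945844e-04]
```

```bash
python3 -m jog '[0,0,0.2,0,30, 0,0,0.4,0,30, 0,0,0.4,0,30]'
```

```text
clock: 15.27
eef_pos: [332.7, 290.9, 280.2]
tool_rot: [-3.141, 0.0, 1.638]
force: [3.9, -2.1, 0.6]
width: 38.8
```

```bash
python3 -m jog '[0,0,0.2,0,30, 0,0,0.3,0,30, 0,0,0.3,0,30]'
```

```text
clock: 15.52
eef_pos: [332.7, 291.0, 279.9]
tool_rot: [-3.141, 0.0, 1.638]
force: [3.2, -3.1, 0.7]
width: 39.2
```

```bash
python3 -m jog '[0,0,0.2,0,30, 0,0,0.3,0,30, 0,0,0.3,0,30]'; python3 -c "
from h import *
print(read_state()['torque'])"
```

```text
clock: 15.77
eef_pos: [332.7, 291.0, 279.7]
tool_rot: [-3.141, 0.0, 1.638]
force: [2.3, -2.4, 0.9]
width: 38.5
[-6.67454994e-01 -5.60077537e-01 -5.58549533e-04]
```

```bash
python3 -m jog '[0,0,0.2,0,30, 0,0,0.4,0,30, 0,0,0.4,0,30]'
```

```text
clock: 16.02
eef_pos: [332.7, 291.0, 279.3]
tool_rot: [-3.141, 0.0, 1.638]
force: [3.4, -3.5, 1.0]
width: 39.0
```

```bash
python3 -m jog '[0,0,0.2,0,30, 0,0,0.3,0,30, 0,0,0.3,0,30]'
```

```text
clock: 16.27
eef_pos: [332.7, 291.0, 279.0]
tool_rot: [-3.141, 0.0, 1.638]
force: [2.1, -3.2, -0.0]
width: 38.9
```

```bash
python3 -m jog '[0,0,0.2,0,30, 0,0,0.3,0,30, 0,0,0.3,0,30]'
```

```text
clock: 16.52
eef_pos: [332.7, 291.0, 278.7]
tool_rot: [-3.141, 0.0, 1.638]
force: [2.5, -2.5, 0.7]
width: 39.3
```

```bash
python3 -m jog '[0,0,0.15,0,30, 0,0,0.3,0,30, 0,0,0.3,0,30]'
```

```text
clock: 16.77
eef_pos: [332.7, 291.0, 278.5]
tool_rot: [-3.141, -0.0, 1.638]
force: [1.4, -3.3, 3.0]
width: 38.6
```

```bash
python3 -m jog '[0,0,0.15,3,30, 0,0,0.4,6,30, 0,0,0.4,6,30]'
```

```text
clock: 17.02
eef_pos: [333.2, 291.3, 278.2]
tool_rot: [3.14, -0.001, 1.532]
force: [3.2, -1.8, 2.6]
width: 38.7
```

```bash
python3 -m jog '[0,0,0.25,3,30, 0,0,0.5,6,30, 0,0,0.5,6,30]'
```

```text
clock: 17.27
eef_pos: [333.0, 291.3, 277.6]
tool_rot: [3.141, -0.001, 1.428]
force: [2.6, -3.2, 2.7]
width: 38.5
```

```bash
python3 -m jog '[0,0,0.25,3,30, 0,0,0.5,6,30, 0,0,0.5,6,30]';python3 -c "
from h import *
print(read_state()['torque'])"
```

```text
clock: 17.52
eef_pos: [332.8, 291.3, 277.0]
tool_rot: [3.141, -0.0, 1.325]
force: [2.0, -1.9, 1.9]
width: 38.9
[-0.52019992 -0.50856909  0.0115007 ]
```

```bash
python3 -m jog '[0,0,0.25,3,30, 0,0,0.5,6,30, 0,0,0.5,6,30]'
```

```text
clock: 17.77
eef_pos: [332.6, 291.3, 276.4]
tool_rot: [-3.141, -0.0, 1.221]
force: [1.3, -1.9, 1.8]
width: 39.1
```

```bash
python3 -m jog '[0,0,0.25,3,30, 0,0,0.5,6,30, 0,0,0.5,6,30]'
```

```text
clock: 18.02
eef_pos: [332.5, 291.3, 275.9]
tool_rot: [-3.141, -0.0, 1.116]
force: [2.0, -0.9, 1.2]
width: 39.0
```

```bash
python3 -m jog '[0,0,0.25,3,30, 0,0,0.5,6,30, 0,0,0.5,6,30]';python3 -c "
from h import *
print(read_state()['torque'])"
```

```text
clock: 18.27
eef_pos: [332.5, 291.4, 275.4]
tool_rot: [-3.141, -0.0, 1.012]
force: [0.9, 0.9, 1.1]
width: 38.7
[-0.13667754 -0.36761864 -0.07741192]
```

```bash
python3 -m jog '[0,0,0.2,2,30, 0,0,0.35,4,30, 0,0,0.35,4,30]'
```

```text
clock: 18.52
eef_pos: [332.6, 291.4, 275.1]
tool_rot: [-3.141, -0.0, 0.939]
force: [0.7, 0.3, 1.3]
width: 38.9
```

```bash
python3 -m jog '[0,0,0.15,1.5,30, 0,0,0.25,3,30, 0,0,0.25,3,30]';python3 -c "
from h import *
print(read_state()['torque'])"
```

```text
clock: 18.77
eef_pos: [332.6, 291.3, 274.8]
tool_rot: [-3.141, 0.0, 0.886]
force: [-0.3, 1.0, 1.5]
width: 38.9
[ 0.19350002 -0.08794887  0.03684646]
```

```bash
python3 -m jog '[0,0,0.1,1.5,30, 0,0,0.2,3,30, 0,0,0.2,3,30]';python3 -c "
from h import *
print(read_state()['torque'])"
```

```text
clock: 19.02
eef_pos: [332.6, 291.0, 274.6]
tool_rot: [-3.141, 0.0, 0.833]
force: [0.8, 1.2, 0.2]
width: 38.8
[ 0.11673454 -0.052656    0.01753   ]
```

```bash
python3 -m jog '[0,0,0.1,1.5,30, 0,0,0.2,3,30, 0,0,0.2,3,30]';python3 -c "
from h import *
print(read_state()['torque'])"
```

```text
clock: 19.27
eef_pos: [332.7, 291.1, 274.6]
tool_rot: [-3.141, 0.0, 0.781]
force: [-0.1, 0.6, 1.6]
width: 39.4
[ 0.18029201 -0.00871246 -0.06124916]
```

```bash
python3 -m jog '[0,0,0.1,2,30, 0,0,0.1,4,30, 0,0,0.1,4,30]';python3 -c "
from h import *
print(read_state()['torque'])
p=camera_params('scene')
im,d=get_image('scene')
cv2.imwrite('pics/s7.png',cv2.resize(im[210:310,370:470],None,fx=6,fy=6,interpolation=cv2.INTER_CUBIC))
for z in (97,98,99):
    t=np.linspace(0,6.28,73);q=np.array([w2px(p,(332.5+27*np.cos(a),292+27*np.sin(a),z)) for a in t]);print(z,(q.max(0)-[370,210])*6)
"
```

```text
clock: 19.52
eef_pos: [332.8, 291.1, 274.6]
tool_rot: [-3.142, -0.0, 0.709]
force: [0.0, 0.6, 4.8]
width: 38.8
[ 0.15633597 -0.00407395 -0.09996775]
97 [406.06178884 350.78048376]
98 [406.57440739 347.71259214]
99 [407.08785102 344.63966495]
```

View pics/s7.png

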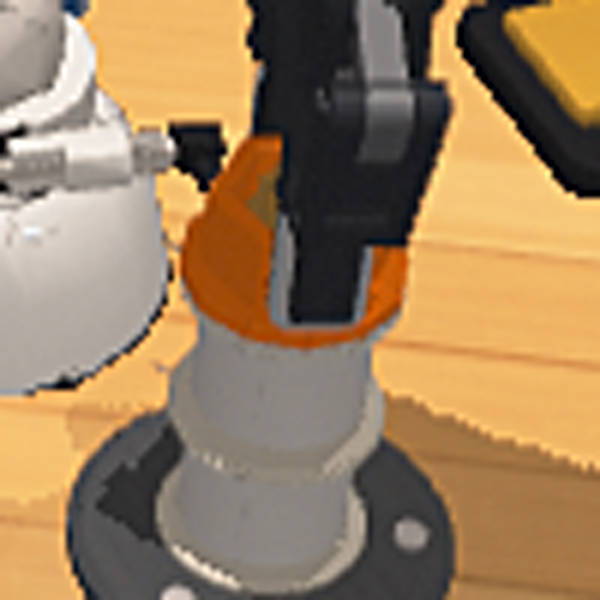

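```bash
python3 -m jog '[0,0,-0.2,0,30, 0,0,-0.2,0,42, 0,0,-0.2,0,46, 0,0,-0.2,0,52, 0,0,-0.2,0,60, 0,0,-0.2,0,66, 0,0,-0.2,0,66, 0,0,-0.2,0,66]'; python3 -m jog '[0,0,-4,0,66, 0,0,-10,0,66, 0,0,-25,0,66, 0,0,-45,0,66, 0,0,-70,0,66, 0,0,-95,0,66, 0,0,-120,0,66, 0,0,-140,0,66, -20,0,-150,0,66, -40,0,-150,0,66, -40,0,-150,0,66, -40,0,-150,0,66, -40,0,-150,0,66]'; python3 - <<'E'
from h import *
im,d=get_image("scene")
cv2.imwrite('pics/s8.png',cv2.resize(im[210:310,370:470],None,fx=6,fy=6,interpolation=cv2.INTER_CUBIC))
im,d=get_image("wrist");cv2.imwrite("pics/w8.png",im); p=camera_params("wrist")
u,v=np.meshgrid(np.arange(640),np.arange(480));K=p["K"];T=p["T"]
P=np.stack([(u-K[0][2])/K[0][0]*d,-(v-K[1][2])/K[1][1]*d,-d],-1)@T[:3,:3].T+T[:3,3]
r=np.hypot(P[...,0]-332.5,P[...,1]-292)
hsv=cv2.cvtColor(im,cv2.COLOR_BGR2HSV); org=(hsv[...,0]<16)&(hsv[...,1]>150)
m=(r<40)&(P[...,2]>90)
for lo,hi in((98,100),(100,105),(118,122),(122,127),(127,133)): q=P[m&(P[...,2]>=lo)&(P[...,2]<hi)]; print(lo,hi,len(q),q.mean(0).round(1) if len(q) else '')
h=np.histogram(P[m][:,2],bins=np.arange(90,140,2));print(h[0],h[1])
E
```

```text
clock: 20.23
eef_pos: [332.7, 291.0, 274.6]
tool_rot: [-3.142, 0.0, 0.712]
force: [-0.0, -1.2, -0.2]
width: 65.9
clock: 21.32
eef_pos: [302.7, 265.2, 425.0]
tool_rot: [-3.141, -0.001, 0.713]
force: [0.9, -0.5, -0.0]
width: 66.0
98 100 37 [340.1 295.7  98.6]
100 105 1552 [338.2 296.7 102.3]
118 122 166 [332.6 290.7 120.3]
122 127 1795 [334.1 292.8 124.3]
127 133 561 [333.5 292.2 129.3]
[   1   11    3   78   37  539  977   61   90  141  136   80  163  165
   65  101  692 1036  163  294  168    3    0    0] [ 90  92  94  96  98 100 102 104 106 108 110 112 114 116 118 120 122 124
 126 128 130 132 134 136 138]
```

View pics/s8.png

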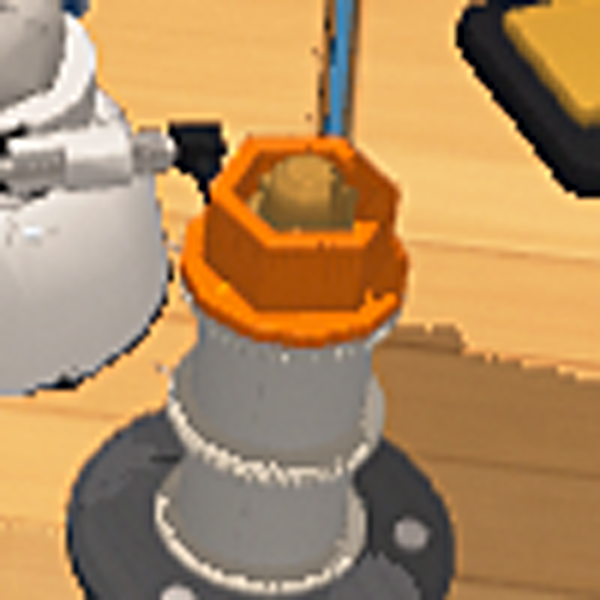

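View pics/w8.png

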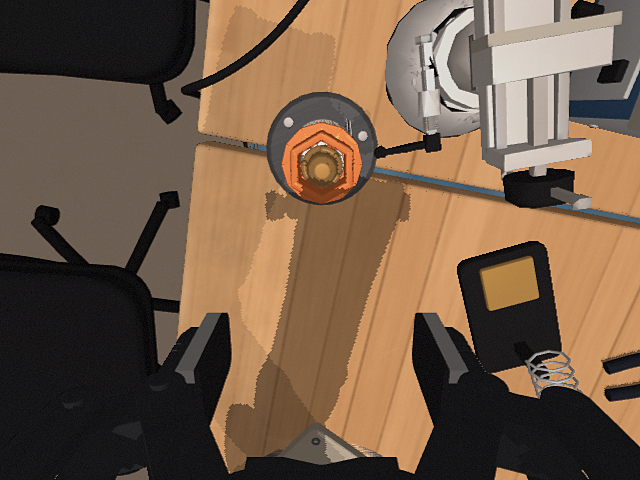

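```bash
python3 - <<'E'
from h import *
print(finish_job()); rel(0,0,0)
E
```

```text
the job is handed in; nothing more can be done
None
the job is handed in; nothing more can be done
```

The orange nut is screwed onto the brass stud with its flange flat on the washer. I let go, pulled the gripper clear and handed the job in at about 21 s of the 61 s.

- **Finding the thread:** I gripped the nut on the flats along x = -y, carried it over the vise and lowered it until it stood on the blunt ends, about 11.6 mm above the washer. Pressing with about 3 N and turning it about 24 degrees anticlockwise, I felt the force vanish. It then sank freely to about 4 mm above the washer.
- **Screwing home:** I turned it about 53 degrees clockwise (0.93 rad). The height then stayed the same for the last 7 degrees while the upward force rose to about 5 N. I stopped there and did not tighten it further. No reading on the way was above about 6 N.
- **Last checks:** The arm's height at the stop put the flange within about 0.1 mm of the washer's top. In the pictures the nut sits level, with its top at about 124 mm, the flange top at about 102 mm and the stud tip about 6 mm above the nut, as expected for home.
- **What disagreed or was not checked:** The wrist and top cameras differed by about 2 to 3 mm in position, so I used a compromise and let the stud's nose centre the nut, with 3 to 5 N of sideways force. The wrist depth image scatters by about 2 mm, so it cannot confirm the 1.5 mm limit by itself; that rests on the arm's height and the force. I did not measure the tape roll, heat sink and board again at the end, but the gripper never went near them.

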